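# Level the inspection plate with its two foot screws

### The job

Level the aluminium inspection plate on the workbench: turn its two wing-handled foot screws, one after the other, until the bubble of each of its two vials rests between the two black lines of its tube. A screw whose bubble is already between its lines can be left as it is. Then let go and move clear.

Things in the scene. Friction and masses are not known exactly. Their poses are not given: they have to be found in the camera images.
- base: fixed dark steel base, 240 x 240 x 14 mm, of the levelling plate; origin under its centre, z up. On it a 220 mm square aluminium plate, top 60 mm above the bench, stands on a ball foot (low steel cap) at base x, y [+75, +75] mm, foot screw A at [-75, +75] and foot screw B at [+75, -75]. A block 22 mm high is fixed on the fourth quarter; vials reach 20 mm above the plate
- handle_a (a point): centre of the black wing handle on top of foot screw A, about 112 mm above the bench: a bar 50 mm long (point x), 13 mm wide (point y), 26 mm high, to be gripped across its width, on an upright screw through its centre. Free space round it from 20 mm above the plate up. Turns stiffly (0.06 N m), stays where left; the handle tilts 2 degrees at most
- handle_b (a point): centre of the equal wing handle on foot screw B; sizes and axes as for handle_a
- bubble_a (a joint): offset (m) of the light bubble, 17 mm long, from the middle of vial A, which lies along base x. 0 centred; + towards base -x (screw A's side). Turning screw A clockwise seen from above moves it +30 mm per radian, anticlockwise -30 mm; screw B has no effect on it. The black lines are 14 mm either side of the middle. It starts up to 33 mm off (1.1 rad)
- bubble_b (a joint): the same for vial B, which lies along base y, and screw B: 0 centred; + towards base -y (screw B's side); +30 mm per radian clockwise from above; screw A has no effect on it. It starts anywhere within 33 mm either side and may be already centred

How it is judged (in metres and radians):
At the end, for the whole second after the job is handed in: both bubbles rest within 7 mm of the middle of their vials (about 13 degrees of screw turn), that is, between the two black lines (value of joint bubble_a between -0.007 and 0.007 m and value of joint bubble_b between -0.007 and 0.007 m); the robot touches nothing.
It also fails if it takes over 45 s, if anything falls off the work surface, if the arm or the gripper's body presses on something with over 40 N, if the wrist force passes 120 N, or if a joint passes its speed limit or range.

### The arm

A 7-joint arm with a two-finger parallel gripper is mounted at the origin on a cart in front of the work surface, level with it; the furniture and walls round the work are solid. World frame = base frame: x ahead of the robot, y to its left, z up, the work surface at z = 0. Lengths are in mm, angles in rad, forces in N, time in s.
With the tool pointing down it reaches from about 400 to 850 mm from the base axis. Payload 4.5 kg.
Tool frame: the origin (TCP) lies on the centre line of the jaws, within the pads' length; the fingertips stand 11 mm ahead of it and the grasp point (between the pads) lies 8 mm behind it; z points along the fingers, x is the direction in which the jaws open and shut, and the axes are right-handed (so a half turn about z gives the same grasp; the last joint's range is limited). The gripper opens to 88 mm and grips with 3 to 60 N. Pads are 18 mm wide; open, the fingers measure 123 mm over their backs; the gripper's body (75 mm by 187 mm) begins 45 mm behind the grasp point.
Start: joints at [-1.173, 0.689, -0.195, 1.565, 0.157, 0.902, -0.215], TCP at [222.374, 584.125, 249.743] pointing down, gripper open.
Joint ranges: [-3.01, 3.01], [-0.46, 2.08], [-1.47, 1.51], [0.13, 2.56], [-1, 4.14], [0.04, 2.09], [-2.66, 2.66]. Speed limits (rad/s): [2.57, 2.57, 3.14, 3.14, 3.14, 3.14, 3.14].

### API

Orientations are given as a unit quaternion [x, y, z, w].
In Python, from cell import * gives the robot as it stands. The module is installed in compiled form; this text tells all that it offers.
- The arm moves only by the shell command python3 -m crank 'ROWS'. ROWS is a JSON object of lists of equal length, an entry for each row: "linear": the shift along the tool's x, y, z in m, a list of three; "rot": the turn, a rotation vector about the tool's x, y, z in rad, a list of three; "claw": the gripper's target within -1 to 1 (shut at 1, half-way at 0, fully open at -1). In form: {"linear": [[x, y, z], ...], "rot": [[ax, ay, az], ...], "claw": [claw, ...]}. A call has 1 to 12 rows; each row shifts and turns the commanded pose from where the row before left it, along the tool's axes as they then stand; what a row does not reach is not made up. A row lasts 1/12 s, in which the tool goes at most 41.7 mm and 7.16 degrees, less where a joint would pass 70% of its speed; a pose out of reach is approached as far as the arm can. A call with a gripper value outside its range is refused whole. The fingers move at their own pace and stop on an object; the grip force is fixed at half the most. Time passes only in rows, so rows that do not move let the fingers close. It gives the time, the measured TCP pose, the force and the opening at its end, in the units of the state.
- get_state(): the state, without advancing time (a new reading comes with each control period).
- snapshot(name): name is "side" or "top" or "wrist"; returns (picture, depth): 400x640x3 uint8, red, green, blue; 400x640 float32, mm along the optical axis (not along the pixel's ray), 0 where there is no reading.
- get_calibration(name): a dict with "fov_y" (degrees; the focal length in pixels is half the picture's height over the tangent of half this angle, whatever the lens; pixels are square), "cx", "cy" (the principal point, pixels), "R" (3x3) and "t" (3): a world point X has camera coordinates R X + t; the wrist camera has in their place "mount" (4x4, takes a point from camera to tool coordinates, whose origin is the TCP and whose axes are the tool frame's). Camera axes: x right, y down, z forward; pixel columns grow to the right and rows downward; lengths in mm; the calibration is good to about 2 mm. A picture is of the moment at which its call begins: read the wrist's pose just before it. get_calibration takes no time and is no camera call.
- close_job(): hands the job in, once; it reports no verdict.
The state is a dict: "time": time; "q": joint angles; "joint_vel": joint speeds; "joint_torque": joint torques, N m; "tcp_pos": TCP position; "orientation": TCP orientation; "ft_force": force on the tool from outside, world axes, zero at the start; "wrist_torque": the same for the moment, N m; "opening": finger opening in mm.
Only numpy, scipy, OpenCV 4.12 (cv2) and the standard library are available. Lean on these libraries where they do the work, as an engineer would, in place of code of your own. Each camera call takes 0.05 s, during which the arm holds its last target.

## Working session

There is one attempt and no reset: what is moved stays moved. The work goes in short steps, Python scripts to look and compute and a shell command to move; the robot and the scene stay as the last step left them, time stands still between calls to the robot, and variables do not carry over. Pictures are saved under pics/ and viewed, and the job is handed in when it is done.

```bash
mkdir -p pics; python3 - <<'E'
from cell import *
import cv2,numpy as np
s=get_state();print({k:np.round(v,4).tolist() for k,v in s.items()})
for n in ["side","top","wrist"]:
    c=get_calibration(n);print(n,{k:np.round(v,4).tolist() for k,v in c.items()})
    p,d=snapshot(n);cv2.imwrite(f"pics/{n}0.png",p[:,:,::-1]);np.savez(f"{n}0.npz",p=p,d=d)
E
```

```text
{'time': 0.0, 'q': [-1.1732, 0.69, -0.1945, 1.5663, 0.1573, 0.9025, -0.215], 'joint_vel': [0.001, -0.0014, -0.0013, 0.0008, 0.0011, 0.0006, -0.0011], 'joint_torque': [0.001, -52.7576, -1.2671, -15.3425, -0.0527, 0.0064, 0.0002], 'tcp_pos': [222.216, 583.5007, 248.8964], 'orientation': [0.8233, 0.5676, -0.0007, 0.0006], 'ft_force': [-0.1891, 0.0031, -0.4488], 'wrist_torque': [0.0245, -0.0407, -0.0089], 'opening': 87.9311}
side {'fov_y': 49.7375, 'cx': 322.7477, 'cy': 196.5067, 'R': [[0.8645, -0.5026, -0.0118], [-0.2815, -0.4645, -0.8397], [0.4165, 0.7292, -0.543]], 't': [-487.9411, 259.6937, 646.4567]}
top {'fov_y': 43.1731, 'cx': 315.8125, 'cy': 199.8107, 'R': [[-0.002, -0.9996, 0.0295], [-0.9933, -0.0014, -0.1158], [0.1158, -0.0295, -0.9928]], 't': [8.1823, 559.0979, 899.6641]}
wrist {'fov_y': 60.118, 'cx': 318.7962, 'cy': 199.4563, 'mount': [[1.0, 0.0001, 0.0003, 1.0299], [-0.0002, 0.9555, 0.2949, -76.246], [-0.0002, -0.2949, 0.9555, -135.8043], [0.0, 0.0, 0.0, 1.0]]}
```

View pics/top0.png

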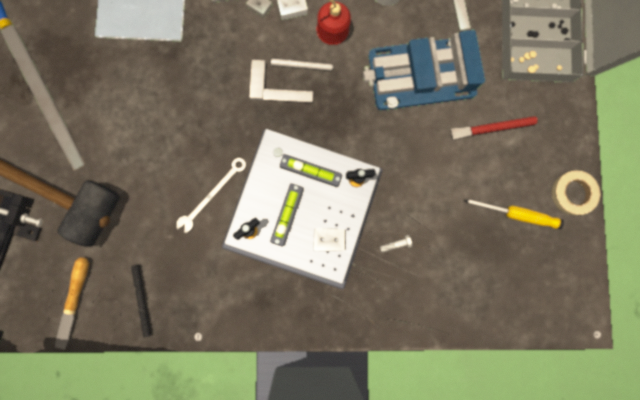

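View pics/side0.png

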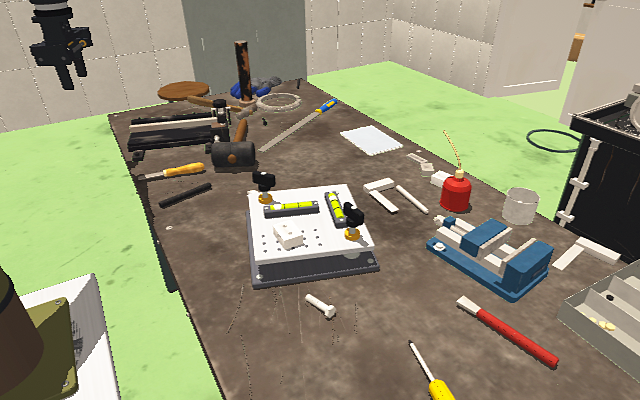

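View pics/wrist0.png

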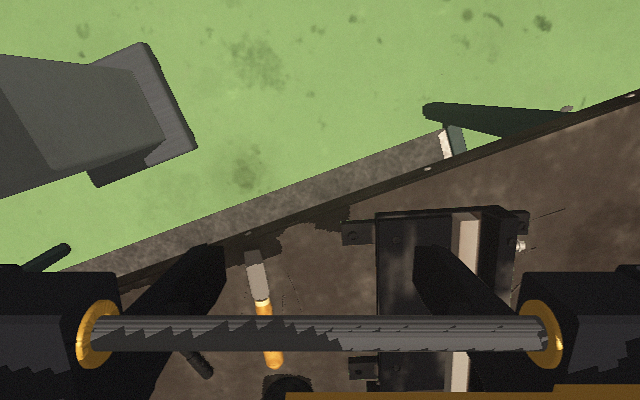

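```bash
python3 - <<'E'
import cv2
p=cv2.imread("pics/top0.png")
cv2.imwrite("pics/topz.png",cv2.resize(p[120:295,215:390],None,fx=3.4,fy=3.4,interpolation=cv2.INTER_NEAREST))
p=cv2.imread("pics/side0.png")
cv2.imwrite("pics/sidez.png",cv2.resize(p[160:290,235:390],None,fx=4,fy=4,interpolation=cv2.INTER_NEAREST))
E
```

```text
(no output)
```

View pics/topz.png

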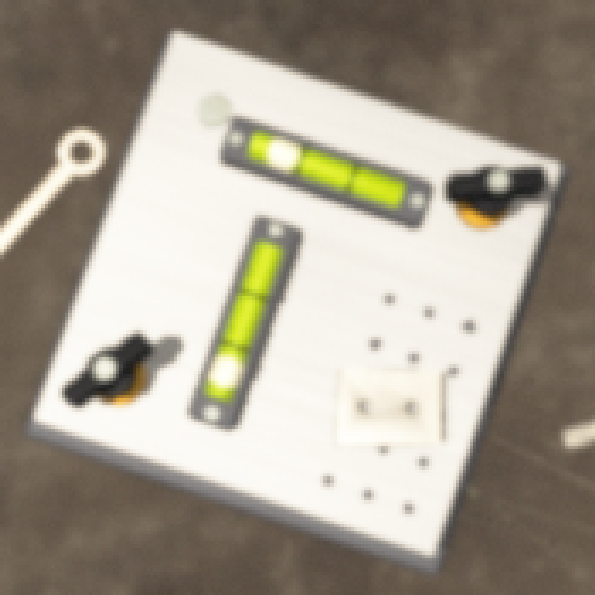

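View pics/sidez.png

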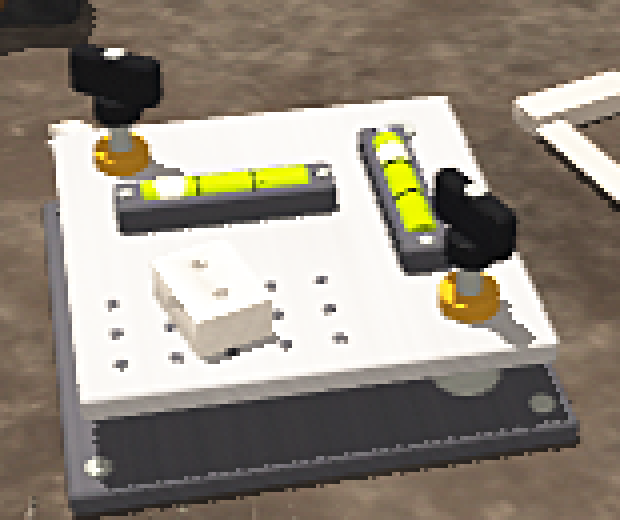

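```bash
cat > h.py <<'E'
import numpy as np,cv2
from cell import *
from scipy.spatial.transform import Rotation as Rot
def ray(n,uv,z):
    c=get_calibration(n);f=200/np.tan(np.radians(c["fov_y"])/2)
    uv=np.atleast_2d(uv).astype(float)
    d=np.c_[(uv[:,0]-c["cx"])/f,(uv[:,1]-c["cy"])/f,np.ones(len(uv))]
    if n=="wrist":
        s=get_state();R=Rot.from_quat(s["orientation"]).as_matrix();M=np.array(c["mount"])
        o=R@M[:3,3]+s["tcp_pos"];D=d@(R@M[:3,:3]).T
    else:
        R=np.array(c["R"]);o=-R.T@np.array(c["t"]);D=d@R
    return o+D*((z-o[2])/D[:,2])[:,None]
E
cat > m.py <<'E'
from h import *
import sys
def measure(p,d):
    hsv=cv2.cvtColor(p,cv2.COLOR_RGB2HSV);out={}
    roi=np.zeros(p.shape[:2],np.uint8);roi[120:300,215:395]=1
    g=((hsv[...,0]>25)&(hsv[...,0]<45)&(hsv[...,1]>130)&(hsv[...,2]>110)&(roi>0)).astype(np.uint8)
    gc=cv2.morphologyEx(g,cv2.MORPH_CLOSE,np.ones((9,9)))
    n,l,st,ce=cv2.connectedComponentsWithStats(gc)
    for i in range(1,n):
        if st[i,4]<100: continue
        (cu,cv_),(w,h),a=cv2.minAreaRect(np.argwhere(l==i)[:,::-1].astype(np.float32))
        vs=np.argwhere(l==i)[:,::-1]
        W=ray("top",vs,74)[:,:2]
        r=cv2.minAreaRect(W.astype(np.float32))
        wh=(p.min(2).astype(float)*(l==i)); 
        m=(l==i)&(p[...,2]>150)
        b=ray("top",np.argwhere(m)[:,::-1].mean(0),74)[0,:2]
        print("vial px",ce[i].round(1),"rect",np.round(r[0],1),np.round(r[1],1),round(r[2],1),"bubble",b.round(1),m.sum(),"off",(b-r[0]).round(1),np.hypot(*(b-r[0])).round(1))
    k=((p.max(2)<60)&(roi>0)).astype(np.uint8)
    n,l,st,ce=cv2.connectedComponentsWithStats(k)
    for i in range(1,n):
        if st[i,4]<60: continue
        W=ray("top",np.argwhere(l==i)[:,::-1],125)[:,:2].astype(np.float32)
        r=cv2.minAreaRect(W);vx,vy,_,_=cv2.fitLine(W,cv2.DIST_L2,0,.01,.01).ravel()
        print("black px",ce[i].round(1),st[i].tolist(),"rect",np.round(r[0],1),np.round(r[1],1),round(r[2],1),"line deg",np.degrees(np.arctan2(vy,vx)).round(1), "depth z", d[l==i].min())
E
python3 - <<'E'
from m import *
z=np.load("top0.npz");measure(z["p"],z["d"])
# dots, by hand: crop coords/3.4+(215,120)
for n,c in [("B",(498,180)),("A",(105,370))]:
    uv=np.array(c)/3.4+[215,120]-.35
    print(n,uv,ray("top",uv,127)[0].round(1),ray("top",uv,112)[0].round(1),z["d"][int(uv[1]),int(uv[0])])
for n,c in [("foot",(214,110)),]:
    uv=np.array(c)/3.4+[215,120]-.35; print(n,ray("top",uv,60)[0].round(1))
for n,c in [("A",(115,50)),("B",(473,187))]:
    uv=np.array(c)/4+[235,160]-.35; print("side",n,uv,ray("side",uv,127)[0].round(1))
E
```

```text
vial px [317.5 171.7] rect [604.6   6.5] [57.8 14.2] 71.5 bubble [614.6  33.6] 1 off [10.  27.1] 28.9
vial px [288.3 207.7] rect [539.8  57.9] [14.6 62.4] 71.0 bubble [509.8  66.7] 1 off [-29.9   8.8] 31.2
black px [359.5 175.6] [347, 171, 27, 11, 158] rect [588.5 -63.3] [16.9 43.8] 0.2 line deg -83.7 depth z 0.0
black px [248.  228.9] [235, 220, 24, 18, 120] rect [498.6 123. ] [14.4 42.4] 39.1 line deg -52.8 depth z 0.0
B [361.12058824 172.59117647] [593.9 -65.  127. ] [596.5 -66.8 112. ] 849.9352
A [245.53235294 228.47352941] [500.6 126.1 127. ] [501.5 127.7 112. ] 826.9266
foot [642.6  77.7  60. ]
side A [263.4  172.15] [502.6 132.3 127. ]
side B [352.9 206.4] [590.2 -66.4 127. ]
```

The top view shows handle A at px (246,228), handle B at (361,173) and the ball foot at (278,152). Both spacings come to about 150 mm, as given. Bubble A sits about 27 mm towards screw A, and bubble B about 26 mm away from screw B. I'll move above A for a closer look.

```bash
python3 -m crank '{"linear":[[-0.01,0.013,0],[-0.02,0.026,0],[-0.0225,0.029,0],[-0.0225,0.029,0],[-0.0225,0.029,0],[-0.0225,0.029,0],[-0.0225,0.029,0],[-0.0225,0.029,0],[-0.0225,0.029,0],[-0.0225,0.029,0],[-0.0225,0.029,0],[-0.0225,0.029,0]],"rot":[[0,0,0],[0,0,0],[0,0,0],[0,0,0],[0,0,0],[0,0,0],[0,0,0],[0,0,0],[0,0,0],[0,0,0],[0,0,0],[0,0,0]],"claw":[-1,-1,-1,-1,-1,-1,-1,-1,-1,-1,-1,-1]}'
python3 -m crank '{"linear":[[-0.0225,0.029,0],[-0.0225,0.029,0],[-0.02,0.026,0],[-0.01,0.013,0],[0,0,0],[0,0,0],[0,0,0],[0,0,0],[0,0,0],[0,0,0],[0,0,0]],"rot":[[0,0,0],[0,0,0],[0,0,0],[0,0,0],[0,0,0.112],[0,0,0.112],[0,0,0.112],[0,0,0.112],[0,0,0.112],[0,0,0],[0,0,0]],"claw":[-1,-1,-1,-1,-1,-1,-1,-1,-1,-1,-1]}'
python3 - <<'E'
from h import *
s=get_state();print({k:np.round(v,4).tolist() for k,v in s.items()})
p,d=snapshot("wrist");cv2.imwrite("pics/w1.png",p[:,:,::-1]);np.savez("w1.npz",p=p,d=d,pos=s["tcp_pos"],q=s["orientation"])
E
```

```text
time: 1.15
tcp_pos: [439.7, 227.0, 249.7]
orientation: [0.823, 0.568, -0.0, -0.0]
ft_force: [0.6, 0.8, 0.4]
opening: 88.3
time: 2.07
tcp_pos: [502.9, 124.2, 249.6]
orientation: [0.948, 0.319, -0.0, 0.0]
ft_force: [-0.3, 0.1, 0.5]
opening: 88.1
{'time': 2.0667, 'q': [-0.2713, 0.548, -0.0944, 1.8886, 0.0759, 0.7088, 0.2406], 'joint_vel': [0.0123, 0.0006, -0.0128, 0.0016, 0.0046, -0.0016, 0.0065], 'joint_torque': [-0.1915, -43.5488, 0.1959, -12.8431, -0.0919, 0.0241, -0.161], 'tcp_pos': [502.9194, 124.2052, 249.5892], 'orientation': [0.9476, 0.3195, -0.0002, 0.0001], 'ft_force': [-0.33, 0.0594, 0.5482], 'wrist_torque': [-0.0092, 0.048, -0.0154], 'opening': 88.1384}
```

View pics/w1.png

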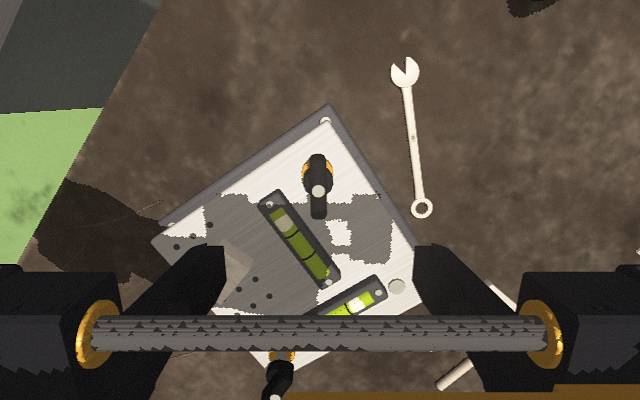

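The handle A bar runs almost straight up the image at column 318 (rows 155–218), with its cap at (319,191), so the jaws are nearly square to it.

```bash
python3 - <<'E'
from h import *
z=np.load("w1.npz");p=z["p"];d=z["d"]
x0,y0=285,145
c=p[y0:225,x0:350].astype(int)
m=((c.max(2)<70)).astype(np.uint8)
n,l,st,ce=cv2.connectedComponentsWithStats(m)
for i in range(1,n):
    if st[i,4]>100:
        print(st[i],ce[i]+[x0,y0]); mm=np.argwhere(l==i)[:,::-1]+[x0,y0]
        # row centers
        for v in range(st[i,1]+y0,st[i,1]+st[i,3]+y0,5):
            u=mm[mm[:,1]==v][:,0]; print(v,u.min(),u.max(),d[v,318])
w=(c.min(2)>170)&False
s=get_state();R=Rot.from_quat(s["orientation"]).as_matrix()
for zz in (112,125,127):
  P=ray("wrist",[[319,191],[318,157],[318.5,217]],zz); print(zz,P.round(1).tolist())
# vial A: lines/bubble, zoom
cv2.imwrite("pics/w1z.png",cv2.resize(p[180:320,250:400],None,fx=4,fy=4,interpolation=cv2.INTER_NEAREST)[:,:,::-1])
E
```

```text
[  18    9   30   65 1100] [317.72818182 184.19818182]
154 315 321 277.68896
159 310 325 261.84018
164 310 325 260.29123
169 308 327 260.94995
174 304 331 262.44827
179 304 332 263.30228
184 304 332 265.9314
189 306 330 266.00702
194 310 325 266.80237
199 311 325 267.62582
204 311 325 269.63608
209 311 326 270.85272
214 311 326 272.63248
[  0  52  21  28 220] [292.88181818 213.54545455]
197 285 285 267.8108
202 286 288 269.06274
207 285 292 271.09702
212 286 296 272.3759
217 290 300 273.7652
222 294 303 345.63547
112 [[504.0, 124.7, 112.0], [486.3, 146.6, 112.0], [517.4, 106.3, 112.0]]
125 [[501.7, 127.6, 125.0], [484.9, 148.5, 125.0], [514.5, 110.1, 125.0]]
127 [[501.4, 128.0, 127.0], [484.7, 148.7, 127.0], [514.1, 110.7, 127.0]]
```

View pics/w1z.png

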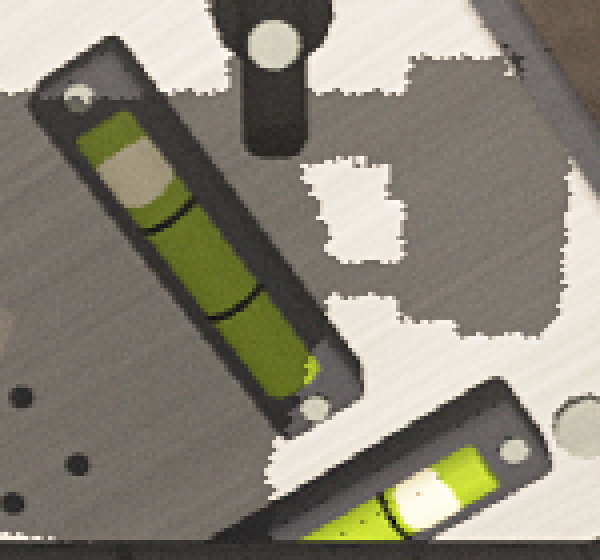

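```bash
python3 - <<'E'
from h import *
o=np.array([250,180]);k=lambda a:np.array(a)/4+o-.4
P=ray("wrist",[k((136,173)),k((170,215)),k((237,303))],74)[:,:2]
e=P[2]-P[1];L=np.hypot(*e);print("line gap",L,"dir",np.degrees(np.arctan2(e[1],e[0])),"bubble",((P[1]+P[2])/2-P[0])@e/L)
s=get_state();R=Rot.from_quat(s["orientation"]).as_matrix()
print("shift tool", R.T@(np.array([501,128.,120])-s["tcp_pos"]), "x head",np.degrees(np.arctan2(R[1,0],R[0,0])))
E
```

```text
line gap 28.530776926354925 dir -18.399818913715663 bubble 27.753546876453882
shift tool [  0.81126693  -4.18146689 129.59609857] x head 37.2643803871069
```

```bash
python3 -m crank '{"linear":[[0.001,-0.004,0.008],[0,0,0.018],[0,0,0.022],[0,0,0.022],[0,0,0.022],[0,0,0.02],[0,0,0.015],[0,0,0.01],[0,0,0.007],[0,0,0],[0,0,0]],"rot":[[0,0,0],[0,0,0],[0,0,0],[0,0,0],[0,0,0],[0,0,0],[0,0,0],[0,0,0],[0,0,0],[0,0,0],[0,0,0]],"claw":[-1,-1,-1,-1,-1,-1,-1,-1,-1,-1,-1]}'
python3 -m crank '{"linear":[[0,0,0],[0,0,0],[0,0,0],[0,0,0],[0,0,0],[0,0,0],[0,0,0],[0,0,0]],"rot":[[0,0,0],[0,0,0],[0,0,0],[0,0,0],[0,0,0],[0,0,0],[0,0,0],[0,0,0]],"claw":[1,1,1,1,1,1,1,1]}'
```

```text
time: 3.03
tcp_pos: [501.6, 128.1, 105.8]
orientation: [0.948, 0.318, 0.0, -0.0]
ft_force: [-0.3, -0.7, 0.6]
opening: 87.7
time: 3.7
tcp_pos: [501.5, 127.9, 105.7]
orientation: [0.948, 0.318, 0.0, -0.0]
ft_force: [0.4, 0.7, -0.1]
opening: 37.2
```

Fingers still closing, at 37 mm.

```bash
python3 -m crank '{"linear":[[0,0,0],[0,0,0],[0,0,0],[0,0,0],[0,0,0],[0,0,0],[0,0,0]],"rot":[[0,0,0],[0,0,0],[0,0,0],[0,0,0],[0,0,0],[0,0,0],[0,0,0]],"claw":[1,1,1,1,1,1,1]}'
```

```text
time: 4.28
tcp_pos: [499.9, 126.8, 105.5]
orientation: [0.948, 0.318, -0.002, 0.0]
ft_force: [-4.6, -2.5, 4.5]
opening: 24.8
```

```bash
python3 -m crank '{"linear":[[0,0,0],[0,0,0],[0,0,0],[0,0,0]],"rot":[[0,0,0],[0,0,0],[0,0,0],[0,0,0]],"claw":[1,1,1,1]}'
python3 - <<'E'
from h import *
s=get_state();print({k:np.round(v,4).tolist() for k,v in s.items()})
p,d=snapshot("wrist");cv2.imwrite("pics/w2.png",p[:,:,::-1])
p,d=snapshot("side");cv2.imwrite("pics/s2.png",cv2.resize(p[60:290,200:400],None,fx=2.5,fy=2.5)[:,:,::-1])
E
```

```text
time: 4.62
tcp_pos: [500.0, 126.8, 105.6]
orientation: [0.948, 0.318, -0.002, 0.0]
ft_force: [-4.9, -4.0, 5.3]
opening: 25.0
{'time': 4.6167, 'q': [-0.3043, 0.7847, -0.056, 2.01, 0.1164, 0.3535, 0.1932], 'joint_vel': [0.0009, 0.0005, -0.0018, -0.0014, -0.0008, 0.0004, -0.0007], 'joint_torque': [-1.0678, -47.6054, -0.4346, -9.699, -0.1585, -1.7934, -0.0178], 'tcp_pos': [499.9621, 126.8434, 105.5506], 'orientation': [0.9482, 0.3177, -0.0018, 0.0004], 'ft_force': [-4.9008, -3.9914, 5.3403], 'wrist_torque': [-0.8292, 1.0367, 0.0635], 'opening': 24.9738}
```

View pics/w2.png

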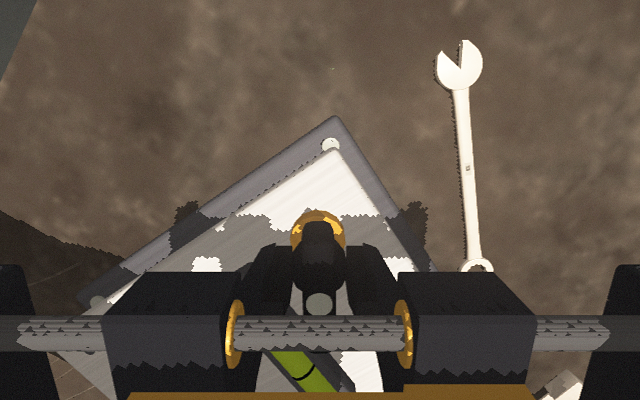

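View pics/s2.png

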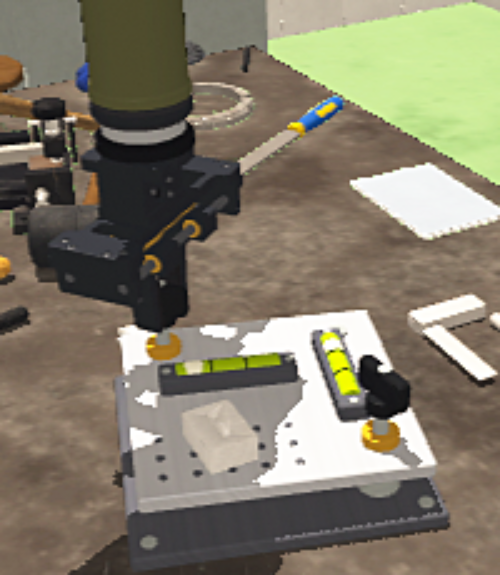

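The pads are holding the round hub (about 25 mm across) under the bar. 30 N of grip there gives ample friction torque. I'll take out the 2 mm side offset, then turn anticlockwise 0.91 rad.

```bash
python3 -m crank '{"linear":[[-0.002,0,0],[0,0,0],[0,0,0],[0,0,0],[0,0,0],[0,0,0],[0,0,0],[0,0,0],[0,0,0],[0,0,0],[0,0,0],[0,0,0]],"rot":[[0,0,0],[0,0,-0.06],[0,0,-0.1],[0,0,-0.1],[0,0,-0.1],[0,0,-0.1],[0,0,-0.1],[0,0,-0.1],[0,0,-0.1],[0,0,-0.1],[0,0,-0.05],[0,0,0]],"claw":[1,1,1,1,1,1,1,1,1,1,1,1]}'
python3 - <<'E'
from h import *
s=get_state();print({k:np.round(v,4).tolist() for k,v in s.items()})
p,d=snapshot("wrist");cv2.imwrite("pics/w3.png",p[:,:,::-1])
p,d=snapshot("side");cv2.imwrite("pics/s3.png",cv2.resize(p[60:290,200:400],None,fx=2.5,fy=2.5)[:,:,::-1])
E
```

```text
time: 5.72
tcp_pos: [499.1, 127.6, 103.3]
orientation: [0.711, 0.703, -0.0, -0.002]
ft_force: [1.2, 2.2, -27.9]
opening: 24.9
{'time': 5.7167, 'q': [-0.1781, 0.7962, -0.2635, 2.0073, 0.489, 0.4004, 0.7379], 'joint_vel': [-0.0129, -0.0024, 0.0156, -0.0007, -0.027, -0.0032, -0.047], 'joint_torque': [1.1155, -61.8798, -2.2759, -8.6033, 0.2188, 0.9286, 0.3733], 'tcp_pos': [499.1159, 127.6158, 103.332], 'orientation': [0.7114, 0.7028, -0.0002, -0.0018], 'ft_force': [1.2084, 2.2496, -27.9395], 'wrist_torque': [0.5594, -0.3391, -0.0345], 'opening': 24.8531}
```

View pics/w3.png

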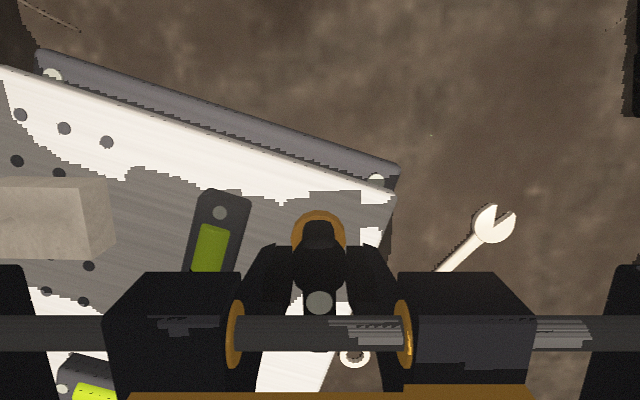

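View pics/s3.png

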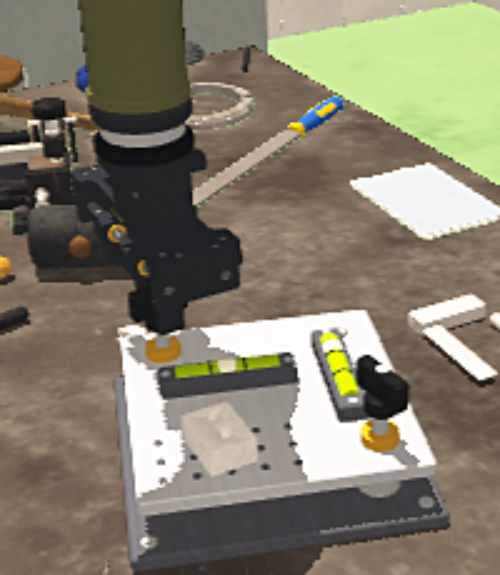

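The side view shows bubble A midway between its lines, at px (228,366) in the crop, and the cap turned with the jaws. Next I'll let go, rise and move over B.

```bash
python3 -m crank '{"linear":[[0,0,0],[0,0,0],[0,0,0],[0,0,0],[0,0,0],[0,0,0],[0,0,0],[0,0,-0.008],[0,0,-0.018],[0,0,-0.025],[0,0,-0.03],[0,0,-0.03]],"rot":[[0,0,0],[0,0,0],[0,0,0],[0,0,0],[0,0,0],[0,0,0],[0,0,0],[0,0,0],[0,0,0],[0,0,0],[0,0,0],[0,0,0]],"claw":[-1,-1,-1,-1,-1,-1,-1,-1,-1,-1,-1,-1]}'
python3 -m crank '{"linear":[[-0.01,0.005,-0.02],[-0.02,0.01,-0.014],[-0.027,0.0135,0],[-0.027,0.0135,0],[-0.027,0.0135,0],[-0.027,0.0135,0],[-0.027,0.0135,0],[-0.02,0.01,0],[-0.008,0.004,0],[0,0,0]],"rot":[[0,0,0],[0,0,0],[0,0,0],[0,0,0],[0,0,0],[0,0,0],[0,0,0],[0,0,0],[0,0,0],[0,0,0]],"claw":[-1,-1,-1,-1,-1,-1,-1,-1,-1,-1]}'
python3 -m crank '{"linear":[[0,0,0],[0,0,0],[0,0,0],[0,0,0],[0,0,0],[0,0,0],[0,0,0],[0,0,0],[0,0,0],[0,0,0],[0,0,0],[0,0,0]],"rot":[[0,0,0.12],[0,0,0.12],[0,0,0.12],[0,0,0.12],[0,0,0.12],[0,0,0.12],[0,0,0.12],[0,0,0.12],[0,0,0.12],[0,0,0.12],[0,0,0.12],[0,0,0.12]],"claw":[-1,-1,-1,-1,-1,-1,-1,-1,-1,-1,-1,-1]}'
python3 -m crank '{"linear":[[0,0,0],[0,0,0]],"rot":[[0,0,0],[0,0,0]],"claw":[-1,-1]}'
python3 - <<'E'
from h import *
s=get_state();print({k:np.round(v,4).tolist() for k,v in s.items()})
p,d=snapshot("wrist");cv2.imwrite("pics/w4.png",p[:,:,::-1]);np.savez("w4.npz",p=p,d=d)
E
```

```text
time: 6.82
tcp_pos: [499.3, 126.6, 218.3]
orientation: [0.712, 0.702, -0.0, -0.0]
ft_force: [0.3, -0.7, -1.2]
opening: 87.8
time: 7.65
tcp_pos: [594.0, -70.2, 250.8]
orientation: [0.713, 0.701, -0.0, 0.0]
ft_force: [-0.5, -0.5, -0.4]
opening: 87.8
time: 8.65
tcp_pos: [592.8, -64.3, 251.0]
orientation: [0.998, 0.057, -0.0, -0.001]
ft_force: [-0.5, -0.0, -0.3]
opening: 87.9
time: 8.82
tcp_pos: [593.2, -65.2, 250.9]
orientation: [0.998, 0.062, -0.0, -0.001]
ft_force: [0.9, -0.3, -0.0]
opening: 88.1
{'time': 8.8167, 'q': [0.0493, 0.6456, -0.0285, 1.6578, 0.0215, 0.8391, 0.1353], 'joint_vel': [0.0181, 0.004, -0.0052, -0.0072, 0.009, 0.0004, 0.0097], 'joint_torque': [-0.2032, -50.1445, 0.9419, -14.7174, -0.1101, 0.0188, -0.1828], 'tcp_pos': [593.166, -65.2097, 250.8904], 'orientation': [0.9981, 0.0615, -0.0002, -0.0006], 'ft_force': [0.8974, -0.2798, -0.0068], 'wrist_torque': [-0.0587, 0.024, 0.0122], 'opening': 88.1046}
```

View pics/w4.png

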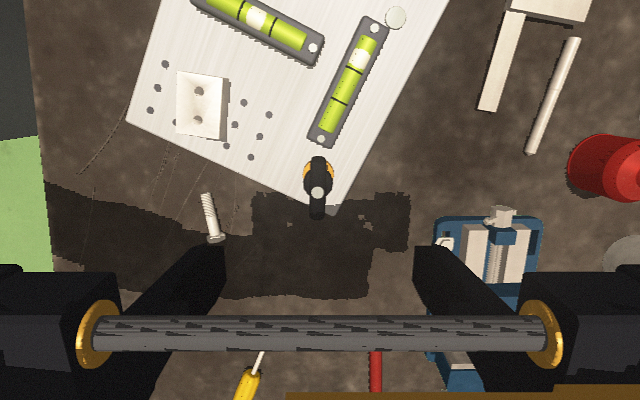

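```bash
python3 - <<'E'
from h import *
z=np.load("w4.npz");p=z["p"]
x0,y0=290,145
c=p[y0:225,x0:350].astype(int)
m=((c.max(2)<70)).astype(np.uint8)
mm=np.argwhere(m>0)[:,::-1]+[x0,y0]
for v in range(153,222,6):
    u=mm[(mm[:,1]==v)&(abs(mm[:,0]-318)<17)][:,0]
    if len(u):print(v,u.min(),u.max())
for zz in (112,125,127): print(zz,ray("wrist",[[318,192.5],[318,156],[318,219]],zz).round(1).tolist())
cv2.imwrite("pics/w4z.png",cv2.resize(p[0:150,185:390],None,fx=3.8,fy=3.8,interpolation=cv2.INTER_NEAREST)[:,:,::-1])
E
```

```text
159 312 324
165 311 325
171 309 327
177 305 330
183 304 332
189 305 331
195 310 326
201 310 325
207 302 324
213 302 325
219 302 334
112 [[593.3, -67.1, 112.0], [589.6, -36.9, 112.0], [596.2, -90.2, 112.0]]
125 [[592.9, -63.4, 125.0], [589.4, -34.7, 125.0], [595.6, -85.4, 125.0]]
127 [[592.9, -62.8, 127.0], [589.4, -34.3, 127.0], [595.5, -84.7, 127.0]]
```

View pics/w4z.png

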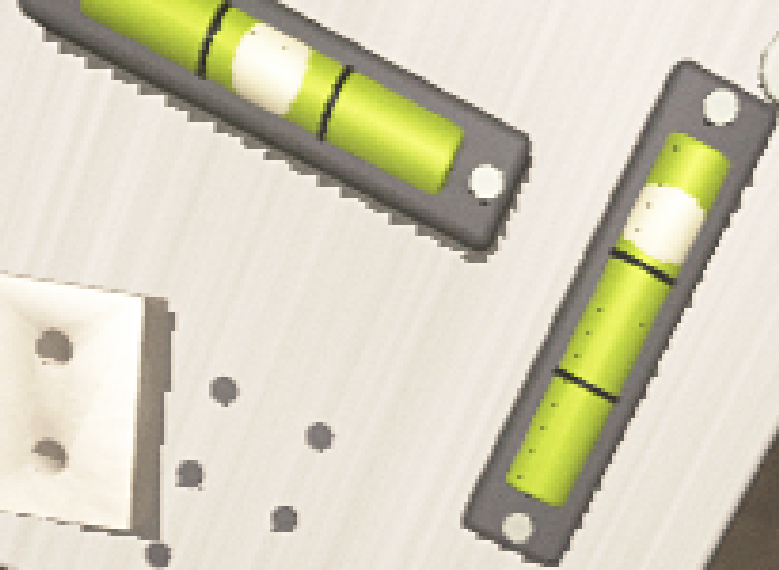

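Bubble A now reads about +1 mm. Bubble B is about 24.6 mm off, away from screw B, so it needs 0.82 rad clockwise. Handle B is centred about 1.7 mm ahead of the jaws, square to them within a degree.

```bash
python3 -m crank '{"linear":[[0,-0.002,0.008],[0,0,0.018],[0,0,0.022],[0,0,0.022],[0,0,0.022],[0,0,0.02],[0,0,0.016],[0,0,0.01],[0,0,0.007],[0,0,0],[0,0,0]],"rot":[[0,0,0],[0,0,0],[0,0,0],[0,0,0],[0,0,0],[0,0,0],[0,0,0],[0,0,0],[0,0,0],[0,0,0],[0,0,0]],"claw":[-1,-1,-1,-1,-1,-1,-1,-1,-1,-1,-1]}'
python3 -m crank '{"linear":[[0,0,0],[0,0,0],[0,0,0],[0,0,0],[0,0,0],[0,0,0],[0,0,0],[0,0,0],[0,0,0],[0,0,0],[0,0,0],[0,0,0]],"rot":[[0,0,0],[0,0,0],[0,0,0],[0,0,0],[0,0,0],[0,0,0],[0,0,0],[0,0,0],[0,0,0],[0,0,0],[0,0,0],[0,0,0]],"claw":[1,1,1,1,1,1,1,1,1,1,1,1]}'
python3 -m crank '{"linear":[[0,0,0],[0,0,0],[0,0,0],[0,0,0]],"rot":[[0,0,0],[0,0,0],[0,0,0],[0,0,0]],"claw":[1,1,1,1]}'
```

```text
time: 9.78
tcp_pos: [593.7, -65.5, 105.9]
orientation: [0.998, 0.059, 0.0, -0.0]
ft_force: [0.5, -0.3, 0.9]
opening: 87.8
time: 10.78
tcp_pos: [592.2, -65.7, 105.6]
orientation: [0.998, 0.058, -0.001, -0.0]
ft_force: [-3.9, 0.7, 2.5]
opening: 24.1
time: 11.12
tcp_pos: [592.3, -65.7, 105.5]
orientation: [0.998, 0.058, -0.001, -0.0]
ft_force: [-5.9, -1.0, 2.6]
opening: 24.3
```

```bash
python3 -m crank '{"linear":[[-0.0015,0,0],[0,0,0],[0,0,0],[0,0,0],[0,0,0],[0,0,0],[0,0,0],[0,0,0],[0,0,0],[0,0,0],[0,0,0],[0,0,0]],"rot":[[0,0,0],[0,0,0.05],[0,0,0.09],[0,0,0.09],[0,0,0.09],[0,0,0.09],[0,0,0.09],[0,0,0.09],[0,0,0.09],[0,0,0.09],[0,0,0.05],[0,0,0]],"claw":[1,1,1,1,1,1,1,1,1,1,1,1]}'
python3 -m crank '{"linear":[[0,0,0],[0,0,0]],"rot":[[0,0,0],[0,0,0]],"claw":[1,1]}'
python3 - <<'E'
from h import *
p,d=snapshot("side");cv2.imwrite("pics/s5.png",cv2.resize(p[60:290,200:400],None,fx=2.5,fy=2.5)[:,:,::-1])
E
```

```text
time: 12.12
tcp_pos: [591.0, -64.4, 107.5]
orientation: [0.939, -0.345, -0.001, -0.001]
ft_force: [-10.0, 2.8, 19.4]
opening: 24.3
time: 12.28
tcp_pos: [591.0, -64.5, 107.6]
orientation: [0.939, -0.344, -0.001, -0.001]
ft_force: [-9.7, 2.7, 20.5]
opening: 24.2
```

View pics/s5.png

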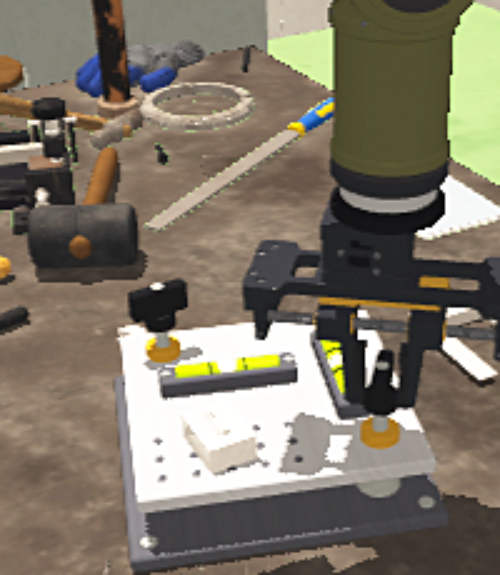

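The side view shows handle B turned with the jaws, but the gripper hides the vial. Next I'll release, rise and look from above the vials.

```bash
python3 -m crank '{"linear":[[0,0,0],[0,0,0],[0,0,0],[0,0,0],[0,0,0],[0,0,0],[0,0,0],[0,0,-0.008],[0,0,-0.018],[0,0,-0.025],[0,0,-0.03],[0,0,-0.03]],"rot":[[0,0,0],[0,0,0],[0,0,0],[0,0,0],[0,0,0],[0,0,0],[0,0,0],[0,0,0],[0,0,0],[0,0,0],[0,0,0],[0,0,0]],"claw":[-1,-1,-1,-1,-1,-1,-1,-1,-1,-1,-1,-1]}'
python3 -m crank '{"linear":[[-0.01,-0.008,-0.02],[-0.02,-0.015,-0.015],[-0.02,-0.015,0],[-0.02,-0.015,0],[-0.008,-0.008,0],[0,0,0],[0,0,0],[0,0,0]],"rot":[[0,0,0],[0,0,0],[0,0,0],[0,0,0],[0,0,0],[0,0,0],[0,0,0],[0,0,0]],"claw":[-1,-1,-1,-1,-1,-1,-1,-1]}'
python3 - <<'E'
from h import *
p,d=snapshot("wrist");cv2.imwrite("pics/w6.png",p[:,:,::-1])
p,d=snapshot("side");cv2.imwrite("pics/s6.png",cv2.resize(p[160:290,235:390],None,fx=4,fy=4,interpolation=cv2.INTER_NEAREST)[:,:,::-1])
E
```

```text
time: 13.33
tcp_pos: [591.6, -65.8, 218.1]
orientation: [0.939, -0.344, -0.0, 0.0]
ft_force: [1.0, -0.1, -0.5]
opening: 88.2
time: 14.0
tcp_pos: [572.2, 28.9, 251.8]
orientation: [0.938, -0.345, 0.0, 0.001]
ft_force: [-0.2, -0.2, -0.5]
opening: 88.4
```

View pics/w6.png

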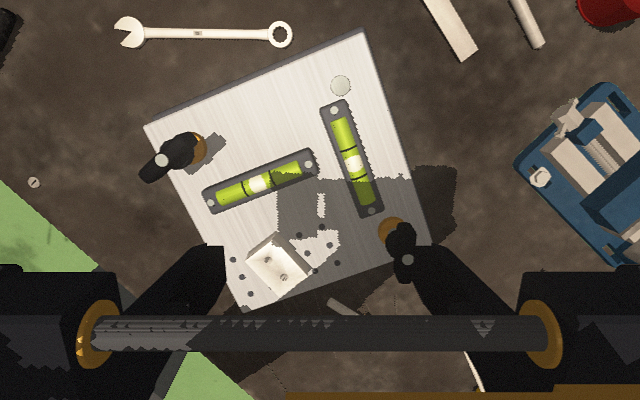

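View pics/s6.png

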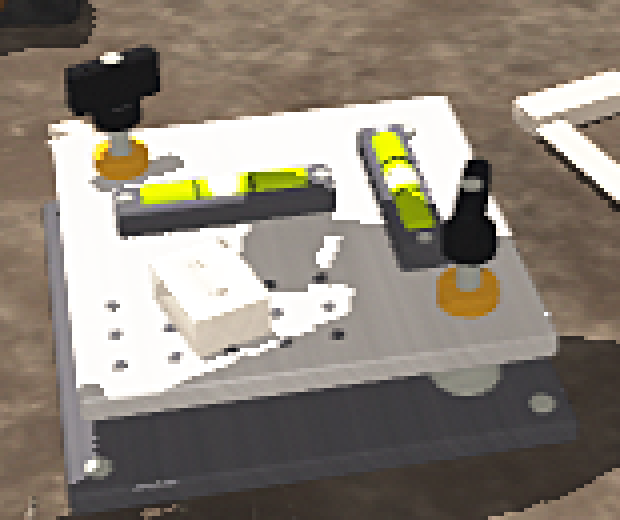

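```bash
python3 - <<'E'
import cv2
p=cv2.imread("pics/w6.png")
cv2.imwrite("pics/w6z.png",cv2.resize(p[90:225,195:390],None,fx=4,fy=4,interpolation=cv2.INTER_NEAREST))
E
```

```text
(no output)
```

View pics/w6z.png

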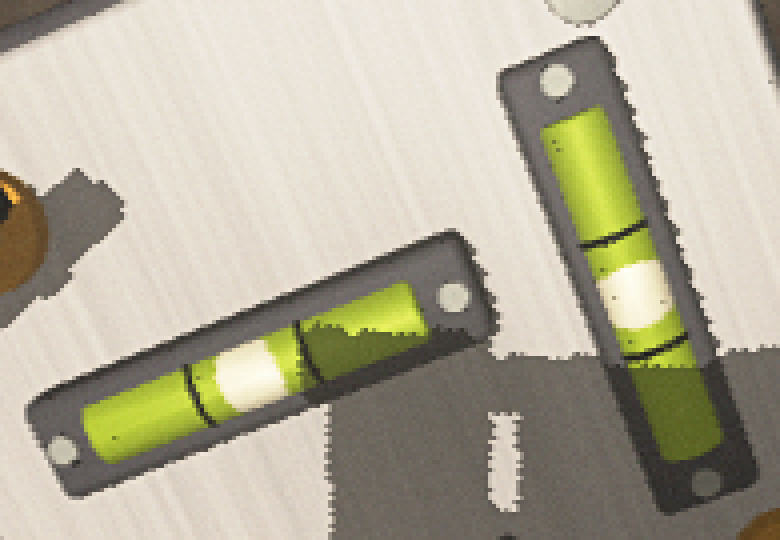

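Both bubbles are within about 1 mm of the middle: A is at crop px (250,376) with its middle at (254,374), and B is at (637,294) with its middle at (637,291). The gripper hangs free about 115 mm above the handles, so I'm handing in.

```bash
python3 - <<'E'
from cell import *
s=get_state();print(s["time"],s["ft_force"],max(abs(v) for v in s["joint_vel"]))
close_job()
E
```

```text
14.1 [ 0.686639    0.76762329 -0.38499373] 0.00870624196618466
the job is handed in; nothing more can be done
```

I levelled the plate and handed the job in at 14.1 s of the 45 s allowed. I turned screw A 0.91 rad anticlockwise and screw B 0.82 rad clockwise, then let go and moved clear.

- **Bubbles:** the last wrist picture shows A about 1 mm and B under 1 mm from the middle of their vials, both between the black lines. The side view agrees.
- **Clearance:** the gripper was open and still, with its fingertips about 115 mm above the handles. The wrist force was about 1 N, which is sensor noise.
- **One thing differed from plan:** the pads closed on the round 25 mm hub under each handle (24–25 mm opening) instead of on the 13 mm bar. The handles turned without visible slip, and the wrist force stayed under 30 N in the readings taken.
- **Camera differences:** the views disagreed by up to about 6 mm on the handle positions, and the grips came out within 2 mm sideways.

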